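Switch on the locking bench-supply toggle

ROBOT

A 6-joint arm with a two-finger parallel gripper is mounted at the origin on the work surface. World frame = base frame: x ahead of the robot, y to its left, z up, the work surface at z = 0. Lengths are in m, angles in rad, forces in N, time in s.
With the tool pointing down it reaches from about 0.375 to 0.975 m from the base axis. Payload 3.8 kg.
Tool frame: the origin (TCP) lies midway between the tips of the shut fingers; the grasp point (between the pads) lies 19 mm behind it; z points along the fingers, y is the direction in which the jaws open and shut (so a half turn about z gives the same grasp; the last joint's range is limited). The gripper opens to 88 mm and grips with 3 to 60 N. Pads are 18 mm wide; open, the fingers measure 123 mm over their backs; the gripper's body (75 mm by 187 mm) begins 45 mm behind the grasp point.
Start: joints at [1.31, 0.264, 1.604, -0, 1.274, -0.037], TCP at [0.15, 0.658, 0.239] pointing down, gripper open.
Joint ranges: [-2.63, 2.63], [-0.94, 2.18], [0.31, 2.57], [-1.31, 4.45], [0, 2.66], [-2.55, 2.55]. Speed limits (rad/s): [2.57, 2.57, 3.14, 3.14, 3.14, 3.14].

INTERFACE

Orientations are given as a unit quaternion [x, y, z, w].
In Python, from cell import monitor, get_image, hand_in, cut_out gives the robot as it stands.
- The arm moves only by the shell command python3 -m handwheel 'ROWS' [FORCE]. ROWS is JSON, a list that holds one entry, the list of rows, each a list of 7 numbers: the opening, from -1 (shut) to 1 (fully open), then the shift along the tool's x, y, z in cm, then the turn, a rotation vector about the tool's x, y, z in degrees. A call has 1 to 20 rows; each row shifts and turns the commanded pose from where the row before left it, along the tool's axes as they then stand; what a row does not reach is not made up. A row lasts 1/8 s, in which the tool goes at most 62.5 mm and 10.7 degrees, less where a joint would pass 70% of its speed; a pose out of reach is approached as far as the arm can. A call is refused whole if a number of a shift passes 6.25 or a number of a turn 10.7, either way. A call with a gripper value outside its range is refused whole. The fingers move at their own pace and stop on an object; FORCE is the grip in N (left out, the last holds). Time passes only in rows, so rows that do not move let the fingers close. It gives the time, the measured TCP pose, the force and the opening at its end, in the units of the state.
- monitor.sense(): the state, without advancing time (a new reading comes with each control period).
- get_image(name): name is "scene" or "top"; returns a dict with "pixels" (384x512x3 uint8, blue, green, red), "depth" (384x512 float32, m along the optical axis (not along the pixel's ray), 0 where there is no reading), "mtx" (3x3 intrinsics, pixels), "position" and "rotation" of the camera in the world. Camera axes: x right, y down, z forward; pixel columns grow to the right and rows downward; lengths in m; the calibration is good to about 2 mm. A picture is of the moment at which its call begins.
- hand_in(): hands the job in, once; it reports no verdict.
Trained networks look in a picture, given as the dict that the camera call returned (one of the last four; its "shot" number tells which), for a name from the list of things; names that differ only in an ending like _2 or _b are one class to them, and where a whole thing is asked for, a point or a joint stands for the part that bears it (a point fixed in the world has none). Each returns a list of dicts, best first, with "confidence" (0 to 1); they miss things now and then, are a little off and sometimes report something else, mostly with a low value. They report only what shows in the picture. A call takes as long as a camera call.
- cut_out(name, picture): "mask" (384x512 bool, what is visible of it) and "point" ([row, column] in pixels, amid what is visible of it).
The state is a dict: "clock": time; "joint_positions": joint angles; "qvel": joint speeds; "effort": joint torques, N m; "tool_pos": TCP position; "ee_rot": TCP orientation; "contact_force": force on the tool from outside, world axes, zero at the start; "torque": the same for the moment, N m; "opening": finger opening in m.
Only numpy, scipy, OpenCV 4.12 (cv2) and the standard library are available. Lean on these libraries where they do the work, as an engineer would, in place of code of your own. Each camera call takes 0.05 s, during which the arm holds its last target. There are 200 camera calls.

TASK

Switch on the bench supply of the veterinary lab: on the grey switch box whose toggle wears a thick barrel collar, lift the collar until its cross pin is out of the notches, swing the lever over to the other end, and let the collar drop fully home there so that the lever is locked again. Leave the plain ball-ended toggle on the other box as it is.

Things in the scene. Friction and masses are not known exactly. Their poses are not given: they have to be found in the camera images.
- collar_mid (a point): Grip point on the locking toggle: axis of its black barrel collar, 26 mm thick, reaching 27 mm below to 21 mm above this point; below it a 28 mm flange and, 40 mm down, a cross pin 8 mm thick, 42 long. Axes, moving with the collar: z up along the lever, y along the level hinge axis, x the way the lever flips. The hinge lies 80 mm below along z, plus any lift. Room to close fingers along y.
- lock_lever (a joint): Lever angle, rad, positive about the point's y: 0 off stop (starts 0 to 0.1, leaning 23 deg to the robot's side), 0.4 upright, 0.8 on stop (leaning away from the robot, where the box lid has a white bar). Stays where left (0.05 N m friction). Collar down, it moves only 0.13 from a stop; past 0.68 the collar can drop home. Hinge 45 mm above the table, mid of a fixed grey box 110x80x50 mm high.
- lock_collar (a joint): Collar's lift along the lever, m: 0 home (locked), 0.018 upper stop; 0.009 or more frees the lever, 0.013 is a good height. A spring pulls it down, 3 to 5 N; let go at either end it drops home by itself. Its pin sits in notches of two steel plates beside the lever, 4 mm thick, 24 mm apart along y, up to 44 mm above the hinge.
- plain_lever (a joint): Bystander, leave it: bare steel lever with a 28 mm black ball, no collar, no plates, on a like grey box 0.26 m or more away on the robot's other side; the two boxes swap sides. Angle in rad, 0 to 0.8, starts 0 to 0.15 leaning towards the robot. Other bystanders: two white-capped specimen pots 60 mm high, a white tube rack 100 mm high beyond the boxes.

How it is judged:
By the outcome, as a careful person would: the job done as asked, in the order asked, and still so for the second after the job is handed in, with the robot touching nothing.
It also fails if it takes over 32 s, if anything falls off the work surface, if the arm or the gripper's body presses on something with over 40 N, if the wrist force passes 120 N, or if a joint passes its speed limit or range.

## Working session

There is one attempt and no reset: what is moved stays moved. The work goes in short steps, Python scripts to look and compute and a shell command to move; the robot and the scene stay as the last step left them, time stands still between calls to the robot, and variables do not carry over. Pictures are saved under pics/ and viewed, about 8 in all and at most 12, crops included, and the job is handed in when it is done.

```bash
mkdir -p pics
cat > h.py <<'E'
import numpy as np, cv2
from cell import monitor, get_image, hand_in, cut_out
def pts(p,mask):
    v,u=np.nonzero(mask&(p["depth"]>0)); d=p["depth"][v,u]
    K=np.array(p["mtx"]); c=np.stack([(u-K[0,2])/K[0,0]*d,(v-K[1,2])/K[1,1]*d,d],1)
    return c@np.array(p["rotation"]).T+np.array(p["position"])
E
python3 - <<'E'
from h import *
np.set_printoptions(precision=4,suppress=True)
s=monitor.sense(); print(s)
ims=[]
for n in("scene","top"):
    p=get_image(n); print(n,p["position"],np.array(p["rotation"]).tolist()); im=p["pixels"].copy()
    for k in("collar_mid","lock_lever","lock_collar","plain_lever"):
        for r in cut_out(k,p)[:2]:
            P=pts(p,r["mask"]); print(k,round(r["confidence"],2),r["point"],len(P),np.median(P,0),P.min(0),P.max(0))
    cv2.imwrite(f"pics/{n}0.png",im)
E
```

```text
{'clock': 0.0, 'joint_positions': array([ 1.3101,  0.2648,  1.6054,  0.    ,  1.2737, -0.0369]), 'qvel': array([ 0.001 ,  0.0005,  0.0006,  0.0007, -0.0003,  0.0036]), 'effort': array([ -0.0037, -50.2109, -35.6865,   0.0726,   0.0297,  -0.0002]), 'tool_pos': array([0.1496, 0.6575, 0.2374]), 'ee_rot': array([ 0.1117,  0.9937, -0.0011, -0.0002]), 'contact_force': array([ 1.1408, -0.0309, -0.1847]), 'torque': array([-0.0536, -0.0167, -0.0492]), 'opening': 0.08817803990644844}
scene [ 1.1514 -0.1307  0.7547] [0.7220491239936829, 0.5783450071416999, -0.2344534261116913, -0.29865315373977164]Traceback (most recent call last):
  File "<stdin>", line 9, in <module>
  File "h.py", line 6, in pts
    return c@np.array(p["rotation"]).T+np.array(p["position"])
           ~^~~~~~~~~~~~~~~~~~~~~~~~~~
ValueError: matmul: Input operand 1 has a mismatch in its core dimension 0, with gufunc signature (n?,k),(k,m?)->(n?,m?) (size 4 is different from 3)
```

```bash
sed -i 's/import numpy as np, cv2/&\nfrom scipy.spatial.transform import Rotation as R/; s/c@np.array(p\["rotation"\]).T/R.from_quat(p["rotation"]).apply(c)/' h.py
python3 - <<'E'
from h import *
np.set_printoptions(precision=4,suppress=True)
ims=[]
for n in("scene","top"):
    p=get_image(n); print(n,p["position"],R.from_quat(p["rotation"]).as_matrix()[:,2]); im=p["pixels"].copy()
    for k in("collar_mid","lock_lever","plain_lever"):
        for r in cut_out(k,p)[:2]:
            P=pts(p,r["mask"]); print(k,round(r["confidence"],2),r["point"],len(P),np.median(P,0),P.min(0),P.max(0))
    ims.append(im)
cv2.imwrite("pics/a.png",cv2.resize(np.vstack(ims),None,fx=.78,fy=.78))
E
```

```text
scene [ 1.1514 -0.1307  0.7547] [-0.684   0.1601 -0.7117]
collar_mid 0.81 [170.6, 303.5] 261 [0.4985 0.1351 0.1152] [ 0.3929  0.1221 -0.0007] [0.5102 0.1955 0.1457]
lock_lever 0.87 [170.2, 305.6] 298 [0.4992 0.1359 0.1129] [ 0.3929  0.1202 -0.0007] [0.5121 0.1955 0.1457]
plain_lever 0.65 [196.1, 163.3] 203 [ 0.5256 -0.2053  0.1306] [ 0.4013 -0.2268  0.0016] [ 0.5377 -0.1911  0.1482]
top [ 0.3983 -0.013   1.0878] [ 0.1405  0.0111 -0.99  ]
collar_mid 0.75 [216.5, 184.4] 247 [0.4872 0.1341 0.1377] [0.4678 0.1179 0.0791] [0.5081 0.1575 0.1473]
lock_lever 0.49 [214.4, 185.0] 237 [0.4873 0.1337 0.1379] [0.468  0.1179 0.0521] [0.5119 0.1555 0.1473]
plain_lever 0.63 [206.4, 354.7] 151 [ 0.5144 -0.2032  0.1429] [ 0.5013 -0.2171  0.0707] [ 0.5354 -0.1913  0.1502]
```

View pics/a.png

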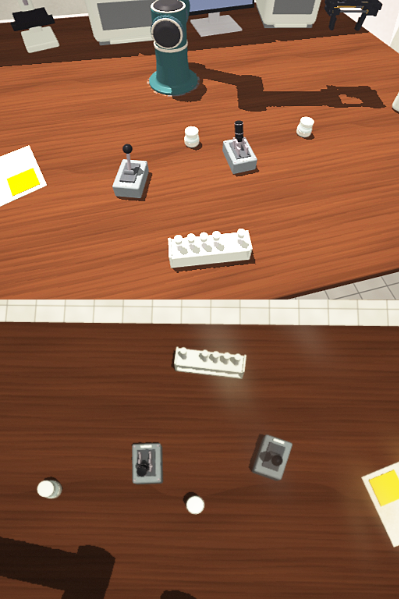

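The picture shows the locking toggle on the robot's left, at about (184, 216) in the top view, and the ball toggle on the right at about (355, 206). Next I'll measure the box pose and the collar axis.

Run:
```python
from h import *
np.set_printoptions(precision=4,suppress=True)
ims=[]
for n in("top","scene"):
    p=get_image(n); A=np.ones(p["depth"].shape,bool); P=pts(p,A)
    near=np.hypot(P[:,0]-.515,P[:,1]-.135)<.085
    B=P[near&(P[:,2]>.044)&(P[:,2]<.056)]; print(n,len(B),np.median(B[:,2]))
    (c,w,a)=cv2.minAreaRect((B[:,:2]*1000).astype(np.float32)); print(c,w,a)
    for zz in np.arange(.06,.15,.01):
        Q=P[near&(abs(P[:,2]-zz)<.005)]
        if len(Q): print(round(zz,3),len(Q),Q.mean(0),Q.min(0)[:2],Q.max(0)[:2])
    r,cc=(216,185) if n=="top" else (180,305)
    ims.append(cv2.resize(p["pixels"][r-38:r+38,cc-38:cc+38],(400,400),interpolation=cv2.INTER_CUBIC))
cv2.imwrite("pics/b.png",np.hstack(ims))
```

```text
top 1444 0.05092658577409437
(512.1795043945312, 137.68783569335938) (109.46636962890625, 80.01245880126953) 2.168978691101074
0.06 105 [0.5168 0.135  0.0563] [0.465  0.1037] [0.558  0.1707]
0.07 40 [0.518  0.1333 0.0698] [0.486  0.1216] [0.5394 0.1543]
0.08 59 [0.5176 0.1356 0.0796] [0.4867 0.118 ] [0.5392 0.1576]
0.09 49 [0.5071 0.1354 0.0888] [0.4886 0.1176] [0.5342 0.1574]
0.1 23 [0.5027 0.1328 0.1005] [0.4869 0.1245] [0.5078 0.1473]
0.11 19 [0.4987 0.1343 0.1103] [0.4886 0.1246] [0.5048 0.1495]
0.12 15 [0.4955 0.1305 0.1209] [0.483  0.1245] [0.5    0.1418]
0.13 21 [0.4901 0.1335 0.1305] [0.4719 0.1242] [0.4986 0.1443]
0.14 138 [0.4804 0.1363 0.1405] [0.4679 0.1241] [0.4938 0.1499]
scene 731 0.05087727807731934
(514.0466918945312, 138.8319854736328) (110.47985076904297, 79.5064926147461) 2.8199002742767334
0.06 96 [0.5188 0.1365 0.059 ] [0.4791 0.1159] [0.5591 0.1589]
0.07 76 [0.5175 0.1384 0.0703] [0.489  0.1221] [0.5408 0.1561]
0.08 80 [0.5144 0.1364 0.0804] [0.4878 0.1181] [0.5414 0.1556]
0.09 52 [0.5077 0.1385 0.0883] [0.4985 0.12  ] [0.52   0.1592]
0.1 46 [0.5039 0.1362 0.1002] [0.4944 0.1245] [0.5099 0.1498]
0.11 40 [0.5007 0.1351 0.1102] [0.4914 0.1251] [0.5067 0.1503]
0.12 41 [0.4971 0.1351 0.1201] [0.4894 0.1256] [0.5038 0.1472]
0.13 43 [0.4935 0.1349 0.1306] [0.4793 0.1252] [0.5014 0.1473]
0.14 66 [0.4858 0.1365 0.1404] [0.4689 0.1248] [0.4954 0.1477]
```

View pics/b.png

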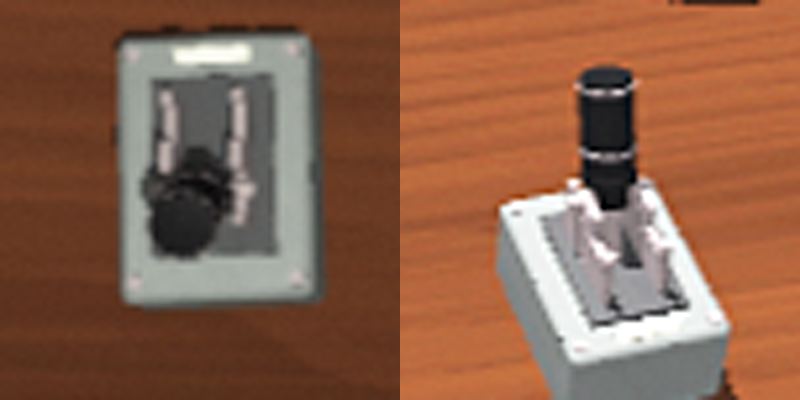

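```bash
python3 -m handwheel '[[[1,-3,-3.1,0,0,0,0],[1,-3,-3.1,0,0,0,0],[1,-3,-3.1,0,0,0,0],[1,-3,-3.1,0,0,0,0],[1,-3,-3.1,0,0,0,0],[1,-3,-3.1,0,0,0,0],[1,-3,-3.1,0,0,0,0],[1,-3,-3.1,0,0,0,0],[1,-3,-3.1,0,0,0,0],[1,-3,-3.1,0,0,0,0],[1,-3,-3.1,0,0,0,0],[1,-3,-3.1,0,0,0,0],[1,-3,-3.1,0,0,0,0],[1,-3,-3.1,0,0,0,0],[1,0,0,0,0,0,-7.6],[1,0,0,0,0,0,-7.6],[1,0,0,0,0,-8.6,0],[1,0,0,0,0,-8.6,0],[1,0,0,0,0,0,0]]]'
cat > plan.py <<'E'
from h import *
import sys
np.set_printoptions(precision=3,suppress=True)
# plan.py theta(lean to robot) dist(TCP from hinge along lever) : remaining shift in tool axes, cm, and turn, deg
th,d=map(float,sys.argv[1:3]); yaw=np.radians(2.5); H=np.array([.513,.1385,.045])
T0=R.from_euler('z',yaw)*R.from_euler('y',.0-th)          # lever frame: x,y,z
T=T0*R.from_euler('y',180,degrees=True)                    # tool z = -lever z, y = lever y
s=monitor.sense(); q=R.from_quat(s["ee_rot"])
print("cm",q.inv().apply(H+T0.apply([0,0,d])-s["tool_pos"])*100,"deg",np.degrees((q.inv()*T).as_rotvec()))
L=T0.inv().apply(s["tool_pos"]-H)
print("lever frame tcp mm",L*1000,"F lever",T0.inv().apply(s["contact_force"]),"open",s["opening"],"t",s["clock"],"j",s["joint_positions"])
E
python3 plan.py .3 .061
```

```text
clock: 2.98
tool_pos: [0.4603, 0.1414, 0.2375]
ee_rot: [-0.021, 0.989, 0.003, 0.148]
contact_force: [0.3, 0.1, -0.6]
opening: 0.0882
cm [ 0.638 -0.513 13.84 ] deg [-0.041 -0.119 -0.048]
lever frame tcp mm [  6.668   5.222 199.386] F lever [ 0.076  0.054 -0.619] open 0.08823384421046318 t 2.975 j [ 0.299 -0.303  2.19  -0.091  0.967 -1.273]
```

```bash
python3 -m handwheel '[[[1,0.6,-0.5,1.5,0,0,0],[1,0,0,2.5,0,0,0],[1,0,0,2.5,0,0,0],[1,0,0,1.5,0,0,0],[1,0,0,0,0,0,0]]]'
python3 plan.py .3 .061
python3 - <<'E'
from h import *
p=get_image("scene"); q=get_image("top"); r=cut_out("collar_mid",p)
print([(x["confidence"],x["point"]) for x in r])
f=lambda p,r,c:cv2.resize(p["pixels"][r-50:r+50,c-50:c+50],(400,400),interpolation=cv2.INTER_CUBIC)
cv2.imwrite("pics/c.png",np.hstack([f(p,165,305),f(q,210,185)]))
E
```

```text
clock: 3.6
tool_pos: [0.4809, 0.137, 0.1587]
ee_rot: [-0.02, 0.989, 0.003, 0.148]
contact_force: [-1.0, 0.3, -0.3]
opening: 0.0881
cm [0.268 0.017 5.714] deg [-0.096 -0.221 -0.141]
lever frame tcp mm [  2.898  -0.08  118.129] F lever [-0.996  0.346  0.007] open 0.08810890235731159 t 3.6 j [ 0.274 -0.184  2.251 -0.097  0.788 -1.279]
[(0.74, [172.0, 304.7])]
```

View pics/c.png

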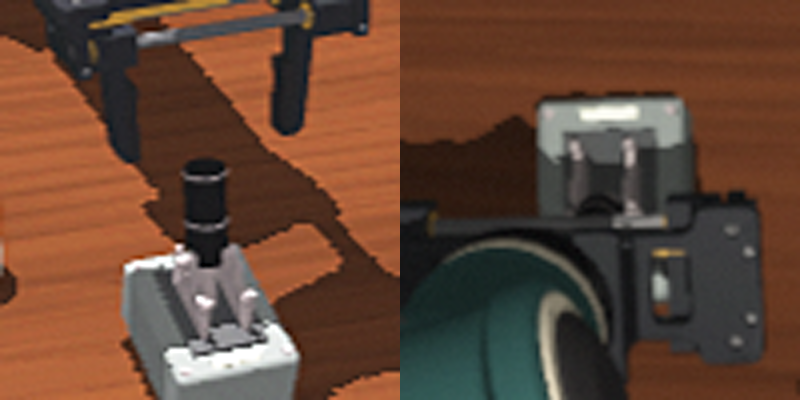

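The fingers straddle the collar, which sits at about (205, 210) in the left half of the crop, and the jaws are centred along y. I'll go down and close.

```bash
python3 -m handwheel '[[[1,0.27,0,1.5,0,0,0],[1,0,0,1.5,0,0,0],[1,0,0,1.5,0,0,0],[1,0,0,1.2,0,0,0],[1,0,0,0,0,0,0],[1,0,0,0,0,0,0]]]' 25
python3 plan.py .3 .061
python3 -m handwheel '[[[0.2,0,0,0,0,0,0],[-0.3,0,0,0,0,0,0],[-1,0,0,0,0,0,0],[-1,0,0,0,0,0,0],[-1,0,0,0,0,0,0],[-1,0,0,0,0,0,0],[-1,0,0,0,0,0,0],[-1,0,0,0,0,0,0]]]' 25
python3 plan.py .3 .061
```

```text
clock: 4.5
tool_pos: [0.4956, 0.1381, 0.1053]
ee_rot: [-0.02, 0.989, 0.003, 0.15]
contact_force: [0.3, -0.9, 0.7]
opening: 0.0881
cm [ 0.12  -0.041  0.179] deg [-0.036  0.016 -0.12 ]
lever frame tcp mm [ 1.203  0.409 62.785] F lever [ 0.488 -0.935  0.607] open 0.08812674191177476 t 4.5 j [ 0.267 -0.083  2.277 -0.109  0.657 -1.269]
clock: 5.5
tool_pos: [0.4954, 0.1381, 0.1052]
ee_rot: [-0.021, 0.989, 0.003, 0.149]
contact_force: [0.4, 0.3, 0.7]
opening: 0.0253
cm [ 0.095 -0.038  0.176] deg [-0.038  0.007 -0.116]
lever frame tcp mm [ 0.95   0.374 62.755] F lever [0.566 0.312 0.587] open 0.02532961062130373 t 5.5 j [ 0.267 -0.083  2.278 -0.109  0.657 -1.269]
```

```bash
python3 -m handwheel '[[[-1,0,0,-0.3,0,0,0],[-1,0,0,-0.4,0,0,0],[-1,0,0,-0.4,0,0,0],[-1,0,0,-0.25,0,0,0],[-1,0,0,0,0,0,0],[-1,0,0,0,0,0,0]]]' 35
python3 plan.py .3 .074
python3 - <<'E'
from h import *
p=get_image("scene"); cv2.imwrite("pics/d.png",cv2.resize(p["pixels"][120:220,250:360],None,fx=5,fy=5,interpolation=cv2.INTER_CUBIC))
E
```

```text
clock: 6.25
tool_pos: [0.4911, 0.1378, 0.1179]
ee_rot: [-0.02, 0.989, 0.003, 0.149]
contact_force: [0.5, -0.3, -4.1]
opening: 0.0248
cm [ 0.059 -0.031  0.211] deg [-0.045 -0.025 -0.117]
lever frame tcp mm [ 0.595  0.306 76.111] F lever [-0.708 -0.299 -4.091] open 0.024825787074716145 t 6.25 j [ 0.269 -0.11   2.274 -0.105  0.688 -1.271]
```

View pics/d.png

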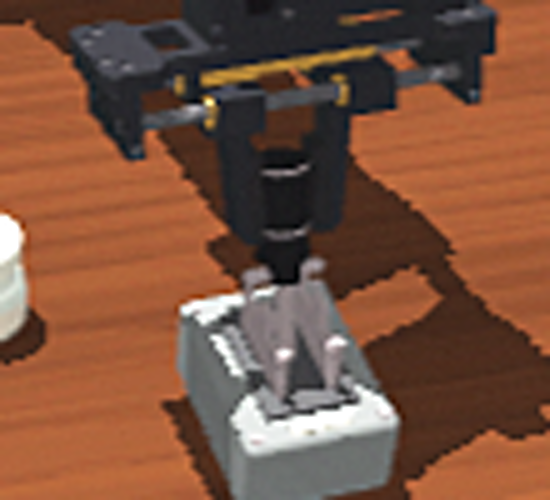

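The collar is up 13 mm: the pin is above the plates, and the spring pulls about 4 N. I'll swing about the hinge, which is 75 mm ahead along tool z.

```bash
python3 -m handwheel '[[[-1,-0.65,0,0.03,0,5,0],[-1,-0.65,0,0.03,0,5,0],[-1,-0.65,0,0.03,0,5,0],[-1,-0.65,0,0.03,0,5,0],[-1,0,0,0,0,0,0],[-1,0,0,0,0,0,0]]]' 35
python3 plan.py -.05 .075
```

```text
clock: 7.05
tool_pos: [0.5168, 0.1391, 0.1208]
ee_rot: [-0.021, 0.999, -0.0, -0.024]
contact_force: [0.8, 1.0, -5.2]
opening: 0.0252
cm [-0.    -0.04   0.085] deg [ 0.008  0.112 -0.124]
lever frame tcp mm [-0.005  0.405 75.847] F lever [ 1.106  1.006 -5.194] open 0.025231749078830933 t 7.05 j [ 0.211  0.136  1.988  0.009  1.065 -1.406]
```

Tracking well, with low forces. I'll continue to about 0.79 rad.

```bash
python3 -m handwheel '[[[-1,-0.65,0,0.03,0,5,0],[-1,-0.65,0,0.03,0,5,0],[-1,-0.65,0,0.03,0,5,0],[-1,-0.52,0,0.02,0,4,0],[-1,0,0,0,0,0,0],[-1,0,0,0,0,0,0]]]' 35
python3 plan.py -.385 .075
```

```text
clock: 7.8
tool_pos: [0.5406, 0.1402, 0.116]
ee_rot: [-0.021, 0.982, -0.004, -0.188]
contact_force: [0.1, 1.7, -5.9]
opening: 0.0248
cm [-0.105 -0.048  0.121] deg [ 0.042  0.372 -0.1  ]
lever frame tcp mm [-1.055  0.485 76.206] F lever [ 2.387  1.701 -5.444] open 0.02480474540271428 t 7.8 j [ 0.178  0.394  1.717  0.051  1.406 -1.452]
```

```bash
python3 -m handwheel '[[[-1,-0.15,0,0,0,0.5,0],[-1,0,0,0,0,0,0],[-1,0,0,0,0,0,0]]]' 35
python3 plan.py -.39 .075
python3 -m handwheel '[[[-1,0,0,0.35,0,0,0],[-1,0,0,0.35,0,0,0],[-1,0,0,0.3,0,0,0],[-1,0,0,0,0,0,0],[-1,0,0,0,0,0,0]]]' 35
python3 plan.py -.39 .065
```

```text
clock: 8.18
tool_pos: [0.5422, 0.1402, 0.1158]
ee_rot: [-0.02, 0.981, -0.004, -0.193]
contact_force: [-1.9, 2.3, -5.5]
opening: 0.0253
cm [ 0.012 -0.046  0.156] deg [ 0.058  0.052 -0.105]
lever frame tcp mm [ 0.12   0.458 76.563] F lever [ 0.453  2.42  -5.742] open 0.02525178916751655 t 8.175 j [ 0.177  0.404  1.706  0.052  1.417 -1.453]
clock: 8.8
tool_pos: [0.5388, 0.14, 0.1063]
ee_rot: [-0.02, 0.981, -0.004, -0.193]
contact_force: [-1.8, 2.6, -4.0]
opening: 0.0249
cm [ 0.061 -0.04   0.148] deg [ 0.058  0.052 -0.112]
lever frame tcp mm [ 0.611  0.402 66.484] F lever [-0.027  2.685 -4.328] open 0.024922439983328763 t 8.8 j [ 0.178  0.408  1.72   0.053  1.399 -1.454]
```

```bash
python3 -m handwheel '[[[-0.1,0,0,0,0,0,0],[0.5,0,0,0,0,0,0],[1,0,0,0,0,0,0],[1,0,0,0,0,0,0],[1,0,0,0,0,0,0],[1,0,0,0,0,0,0],[1,0,0,-1,0,0,0],[1,0,0,-2.5,0,0,0],[1,0,0,-3,0,0,0],[1,0,0,-3,0,0,0],[1,0,0,-3,0,0,0],[1,0,0,-1,0,0,0],[1,0,0,0,0,0,0]]]' 35
python3 - <<'E'
from h import *
np.set_printoptions(precision=4,suppress=True)
p=get_image("scene"); q=get_image("top")
for x in(p,q):
  for k in("collar_mid","plain_lever"):
    for r in cut_out(k,x)[:1]:
        P=pts(x,r["mask"]); print(k,r["confidence"],np.median(P,0),P.max(0))
P=pts(p,np.ones(p["depth"].shape,bool)); near=(abs(P[:,0]-.53)<.07)&(abs(P[:,1]-.14)<.03)
for z in np.arange(.09,.16,.01):
    Q=P[near&(abs(P[:,2]-z)<.004)]
    if len(Q): print(z,len(Q),Q.mean(0),Q.min(0)[0],Q.max(0)[0])
f=lambda p,r,c:cv2.resize(p["pixels"][r-50:r+50,c-50:c+50],(400,400),interpolation=cv2.INTER_CUBIC)
cv2.imwrite("pics/e.png",np.hstack([f(p,175,305),f(q,210,185)]))
E
```

```text
clock: 10.42
tool_pos: [0.5903, 0.1421, 0.2316]
ee_rot: [-0.02, 0.981, -0.004, -0.193]
contact_force: [-0.2, 0.0, -0.1]
opening: 0.088
collar_mid 0.56 [0.5449 0.136  0.1228] [0.5614 0.1592 0.1451]
plain_lever 0.47 [ 0.5257 -0.2047  0.1362] [ 0.5369 -0.191   0.1478]
plain_lever 0.62 [ 0.5139 -0.2018  0.1427] [ 0.5253 -0.191   0.1506]
0.09 31 [0.5319 0.1318 0.0898] 0.5077661129919357 0.5444889732698048
0.09999999999999999 16 [0.541  0.1345 0.1001] 0.5270673440717479 0.5477647119868447
0.10999999999999999 21 [0.5442 0.1343 0.11  ] 0.5306963785270918 0.5509028106084142
0.11999999999999998 17 [0.5474 0.1344 0.1193] 0.5343180662558361 0.5548982768540346
0.12999999999999998 18 [0.5518 0.1345 0.1301] 0.5411264638397042 0.5582415807594889
0.13999999999999996 75 [0.5478 0.1403 0.1399] 0.5351368521731636 0.5614066342605556
```

View pics/e.png

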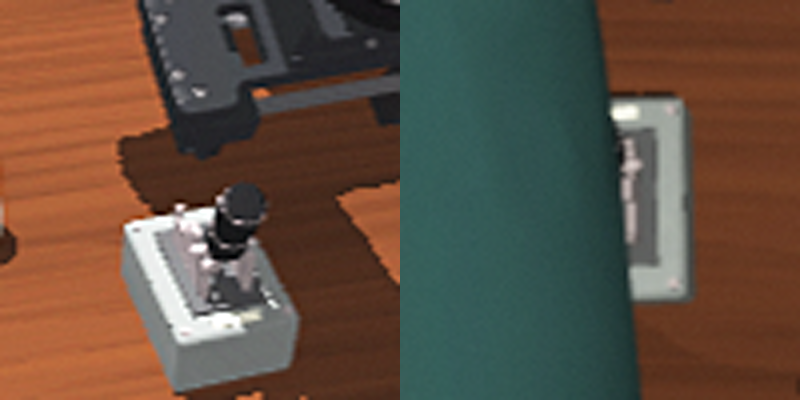

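Run:
```python
from h import *
for n in("scene",):
    p=get_image(n); P=pts(p,np.ones(p["depth"].shape,bool))-[.513,.1385,.045]
    for th in(.34,.37,.4):
        L=R.from_euler('z',2.5,degrees=True)*R.from_euler('y',th); Q=L.inv().apply(P)
        m=(abs(Q[:,0])<.009)&(abs(Q[:,1])<.009)&(Q[:,2]>.08)&(Q[:,2]<.14)
        print(th,m.sum(),np.percentile(Q[m,2],[10,50,90])*1000, "slope",np.polyfit(Q[m,0],Q[m,2],1)[0])
print(monitor.sense()["contact_force"])
```

```text
0.34 60 [ 97.89933484 101.04610573 103.25171753] slope -0.20774151524515852
0.37 68 [ 88.47765092 100.68920347 103.1802347 ] slope -0.5345171348829855
0.4 80 [ 85.83054705 100.13691649 102.71279846] slope -0.7104249766140305
[ 1.05503492  0.011756   -0.76009815]
```

The collar top measures 101 mm from the hinge, which is the value expected with it fully home. The lever is at about 0.76 rad, past the 0.68 limit, and the gripper is clear.

```bash
python3 -c "
from cell import hand_in
print(hand_in())"
```

```text
the job is handed in; nothing more can be done
None
```

The bench supply toggle is switched on and locked, and I handed the job in at about 10.6 s on the robot's clock. I gripped the collar along the hinge axis and lifted it 13 mm, with the spring pulling about 4 N. I then swung the lever about its hinge to the on end, lowered the collar 10 mm into the notches, let go and backed off 12 cm.

**Last checks:**
- **Lever:** it leans away from the robot at about 0.74 to 0.77 rad. That is inside the locked range, but short of the 0.8 stop.
- **Collar:** its top is about 101 mm from the hinge, the value for fully home, to within about 2 mm.
- **Plain toggle:** its measured position had not changed by more than a millimetre or so in the final pictures.
- **Forces:** the wrist readings I took stayed below about 7 N throughout, and the gripper is touching nothing.

**Not confirmed:** in the last top view the arm hid most of the box and the network did not find the collar there. The final lever and collar figures therefore come from the scene camera alone.

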